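# Set the knocked sample lane back in order

### The arm

A 6-joint arm with a two-finger parallel gripper is mounted at the origin on the work surface. World frame = base frame: x ahead of the robot, y to its left, z up, the work surface at z = 0. Lengths are in m, angles in rad, forces in N, time in s.
With the tool pointing down it reaches from about 0.325 to 0.85 m from the base axis. Payload 4.4 kg.
Tool frame: the origin (TCP) lies on the centre line of the jaws, within the pads' length; the fingertips stand 11 mm ahead of it and the grasp point (between the pads) lies 8 mm behind it; z points along the fingers, y is the line along which they close (so a half turn about z gives the same grasp; the last joint's range is limited). The gripper opens to 94 mm and grips with 3 to 60 N. Pads are 16 mm wide; open, the fingers measure 119 mm over their backs; the gripper's body (75 mm by 177 mm) begins 78 mm behind the grasp point.
Start: joints at [-1.48, 0.207, 1.542, -0, 1.393, -0.15], TCP at [0.138, -0.558, 0.216] pointing down, gripper open.
Joint ranges: [-2.73, 2.73], [-0.86, 2.22], [0.23, 2.46], [-1.11, 4.25], [0.08, 2.63], [-2.82, 2.82]. Speed limits (rad/s): [2.79, 2.79, 3.14, 3.14, 3.14, 3.14].

### API

Orientations are given as a unit quaternion [x, y, z, w].
In Python, from plant import bot, viewer, job gives the robot as it stands.
- The arm moves only by the tool drive_tool, never from a script. Its argument "series" is text: rows parted by semicolons, each of 5 numbers parted by spaces: the shift along the tool's x, y, z each as a share of 30 cm, from -1 to 1, then the turn about the tool's z as a share of 360 degrees, from -1 to 1, then the opening, from -1 (shut) to 1 (fully open). In form: tx ty tz yaw fingers; .... A call has 1 to 10 rows; each row is the pose to reach, as a shift and turn from the pose commanded when the call began, along the tool's axes at that moment, turning the shorter way round; what a row does not reach only later rows make up. A row lasts 1/12 s, in which the tool goes at most 41.7 mm and 7.16 degrees, less where a joint would pass 70% of its speed; a pose out of reach is approached as far as the arm can. A call with a number of a shift or a turn outside -1 to 1 is refused whole. A call with a gripper value outside its range is refused whole. The fingers move at their own pace and stop on an object; "newtons" is the grip in N (left out, the last holds). Time passes only in rows, so rows that repeat a pose let the fingers close. It gives the time, the measured TCP pose, the force, the opening and the grip force at its end, in the units of the state.
- bot.sense(): the state, without advancing time (a new reading comes with each control period).
- viewer.get_image(name): name is "scene" or "top" or "wrist"; returns the picture (480x640x3 uint8, red, green, blue); there is no depth.
- viewer.calibration(name): a dict with "camera_matrix" (3x3 intrinsics, pixels), "position" and "orientation" of the camera in the world. Camera axes: x right, y up, looking along -z (the intrinsics and any distortion apply to the point x, -y, -z); pixel columns grow to the right and rows downward; lengths in m; the calibration is good to about 2 mm. A picture is of the moment at which its call begins: read the wrist's pose just before it. calibration takes no time and is no camera call; for the wrist camera it gives the pose at the moment of the call.
- job.finish_job(): hands the job in; it is judged then, once.
The state is a dict: "t": time; "joint_positions": joint angles; "dq": joint speeds; "joint_efforts": joint torques, N m; "position": TCP position; "tcp_rot": TCP orientation; "wrist_force": force on the tool from outside, world axes, zero at the start; "moment": the same for the moment, N m; "grip_width": opening from 0.0 (shut) to 1.0 (fully open); "finger_force": force on a finger pad.
Only numpy, scipy, OpenCV 4.12 (cv2) and the standard library are available. Lean on these libraries where they do the work, as an engineer would, in place of code of your own. Each camera call takes 0.05 s, during which the arm holds its last target. There are 200 camera calls.

### The job

The sample lane on the lab bench has been knocked. Pull the gate's knob out to its stop, stand every tipped bottle upright again inside the bottle part of the lane and keep the bottle that still stands upright there too, and push the loose sample box across the bench through the open gate, squarely and fully into its bay at the end of the lane. Once all that is done, push the gate's knob fully home so that the box is shut in, leaving the beaker, the wash bottle and the meter alone.

Things in the scene. Friction and masses are not known exactly. Their poses are not given: they have to be found in the camera images.
- lane: fixed frame of aluminium rails, 18 mm high, on the bench (its floor). Origin at bench level; x across it, away from the robot, y along it to the left. Inside 130 mm wide (x -65 to 65 mm). Bottle part: y -132 to 345 mm; bottles stand or lie near x 0, at y about -80, 15, 110, 205, 300 mm. Box bay at its right end: y -265 to -140 mm, railed at both sides and back, open to the robot but for the gate
- bay (a point): centre of the box's place in the bay, at bench level, on a grey square: lane x 17 mm, y -202.5 mm. A box pushed up to the back rail is centred 3 mm beyond it
- gate (a joint): gate travel, m: 0 = knob home, its steel tongue (8 mm thick, 19 to 41 mm above the bench, at lane x -78 mm) reaches 65 mm across the front of the bay and blocks it; 0.07 = knob out at its stop, bay open. Slides out along the lane's -y (to the right); takes about 3 N; stays where it is left
- gate_knob (a point): centre of the gate's grey knob, a cylinder 30 mm wide, 32 mm long, lying along lane y, 30 mm above the bench, at lane x -78 mm, y -344 mm when home. A thin rod (8 mm of it showing when home) joins its left end to the guide block (lane y -320 to -275 mm, 36 mm in x, 50 mm high). Pinch it from above across lane x
- samplebox: square lidded cardboard sample box, white lid, 90 x 90 x 50 mm (lid 92.5 mm), 0.25 kg, loose on the bench in front of the bay. Origin at the centre of its underside, z up, x and y along its sides. Too wide to be grasped.
- beaker: bystander: glass beaker, 80 mm wide, 100 mm tall, origin under its centre
- washbottle: bystander: white wash bottle with a bent spout, 68 mm wide, 215 mm tall, left of the lane, origin under its centre
- meter: bystander: flat white bench meter, 140 x 220 x 35 mm, beyond the lane, origin under its centre
- bottle1: square white plastic bottle, body 42 x 42 x 74 mm, above it a round grey cap (32 mm wide, top 22 mm); 100 mm tall in all, 0.13 kg. Origin on its axis 50 mm above its underside; z points from underside to cap. Starts tipped, lying across the lane, cap towards the robot. May be absent.
- bottle2: square white plastic bottle, body 42 x 42 x 74 mm, above it a round grey cap (32 mm wide, top 22 mm); 100 mm tall in all, 0.13 kg. Origin on its axis 50 mm above its underside; z points from underside to cap. Starts tipped, lying across the lane, cap away from the robot. May be absent.
- bottle3: square white plastic bottle, body 42 x 42 x 74 mm, above it a round grey cap (32 mm wide, top 22 mm); 100 mm tall in all, 0.13 kg. Origin on its axis 50 mm above its underside; z points from underside to cap. Starts tipped, lying across the lane, cap towards the robot. May be absent.
- bottle4: square white plastic bottle, body 42 x 42 x 74 mm, above it a round grey cap (32 mm wide, top 22 mm); 100 mm tall in all, 0.13 kg. Origin on its axis 50 mm above its underside; z points from underside to cap. Starts tipped, lying across the lane, cap away from the robot. May be absent.
- bottle5: square white plastic bottle, body 42 x 42 x 74 mm, above it a round grey cap (32 mm wide, top 22 mm); 100 mm tall in all, 0.13 kg. Origin on its axis 50 mm above its underside; z points from underside to cap. Starts standing.
Not all that is in view belongs to the job. What is shaped like the bottle3 but black or red is not meant.

How it is judged:
On the way, in this order (a step that is already met when the one before it is completed fails the run):
1. the gate's knob has been pulled out to its stop (64 mm or more) (value of joint gate above 0.064 m), for 0.2 s.
2. with the gate still out, all bottles stand upright in the bottle part of the lane and the box is in its bay (value of joint gate above 0.055 m and angle between each of bottle1, bottle2, bottle3, bottle4, bottle5's own z axis and vertical below 0.12 rad and height (world z) of each of bottle1, bottle2, bottle3, bottle4, bottle5 below 0.06 m and x of bottle1 in the frame of lane between -0.058 and 0.058 m and y of bottle1 in the frame of lane between -0.135 and 0.348 m and linear speed of each of bottle1, bottle2, bottle3, bottle4, bottle5, samplebox below 0.03 m/s and x of bottle2 in the frame of lane between -0.058 and 0.058 m and y of bottle2 in the frame of lane between -0.135 and 0.348 m and x of bottle3 in the frame of lane between -0.058 and 0.058 m and y of bottle3 in the frame of lane between -0.135 and 0.348 m and x of bottle4 in the frame of lane between -0.058 and 0.058 m and y of bottle4 in the frame of lane between -0.135 and 0.348 m and x of bottle5 in the frame of lane between -0.058 and 0.058 m and y of bottle5 in the frame of lane between -0.135 and 0.348 m and horizontal distance between samplebox and bay below 0.024 m and angle between the x axis of samplebox and the x axis of lane, either way round below 0.25 rad and angle between samplebox's own z axis and vertical below 0.1 rad and height (world z) of samplebox below 0.01 m), for 0.3 s.
At the end, for the whole second after the job is handed in: Every bottle stands upright (within 0.12 rad) on the bench inside the bottle part of the lane, the sample box sits flat in its bay (centre within 24 mm of the bay's centre, square to the lane within 0.25 rad), the gate's knob is home (within 5 mm), and all is at rest (angle between each of bottle1, bottle2, bottle3, bottle4, bottle5's own z axis and vertical below 0.12 rad and height (world z) of each of bottle1, bottle2, bottle3, bottle4, bottle5 below 0.06 m and x of bottle1 in the frame of lane between -0.058 and 0.058 m and y of bottle1 in the frame of lane between -0.135 and 0.348 m and linear speed of each of bottle1, bottle2, bottle3, bottle4, bottle5, samplebox below 0.03 m/s and x of bottle2 in the frame of lane between -0.058 and 0.058 m and y of bottle2 in the frame of lane between -0.135 and 0.348 m and x of bottle3 in the frame of lane between -0.058 and 0.058 m and y of bottle3 in the frame of lane between -0.135 and 0.348 m and x of bottle4 in the frame of lane between -0.058 and 0.058 m and y of bottle4 in the frame of lane between -0.135 and 0.348 m and x of bottle5 in the frame of lane between -0.058 and 0.058 m and y of bottle5 in the frame of lane between -0.135 and 0.348 m and horizontal distance between samplebox and bay below 0.024 m and angle between the x axis of samplebox and the x axis of lane, either way round below 0.25 rad and angle between samplebox's own z axis and vertical below 0.1 rad and height (world z) of samplebox below 0.01 m and value of joint gate below 0.005 m and velocity of joint gate below 0.01 m/s); the robot touches nothing.
It fails at once if the beaker, wash bottle or meter is moved by more than 40 mm or toppled (distance of any of beaker, washbottle, meter from where it was at the start of the episode above 0.04 m or angle between any of beaker, washbottle, meter's own z axis and vertical above 0.5 rad).
It fails at once if the sample box is tipped over (angle between samplebox's own z axis and vertical above 0.8 rad).
Of bottle1, bottle2, bottle3, bottle4 only 3 to 4 are there at a start; the rules pass over those that are not, and their reading is None.
At some moment in a run one of samplebox may be knocked a few centimetres aside while the robot is not near it.
Once in a run the grip may slacken for a moment while it holds something.
It also fails if it takes over 210 s, if anything falls off the work surface, if the arm or the gripper's body presses on something with over 40 N, if the wrist force passes 120 N, or if a joint passes its speed limit or range.

## Working session

There is one attempt and no reset: what is moved stays moved. The work goes in short steps, Python scripts to look and compute and a tool call to move; the robot and the scene stay as the last step left them, time stands still between calls to the robot, and variables do not carry over. Pictures are saved under pics/ and viewed, at most 14 in all, crops included, and the job is handed in when it is done.

Besides the shell and the picture viewer there is one more tool, called by a JSON object that holds its "api" and its "payload". drive_tool: Moves the arm, as the interface text tells. Its arguments: {"type":"object","properties":{"series":{"type":"string"},"newtons":{"type":"number"}},"required":["series"]}

```bash
ls; mkdir -p pics; cat > h.py <<'E'
import numpy as np, cv2
from scipy.spatial.transform import Rotation as R
from plant import bot, viewer, job
def ray(c,u,v):
    K=np.array(c["camera_matrix"]); q=R.from_quat(c["orientation"])
    d=np.linalg.inv(K)@[u,v,1]; return np.array(c["position"]),q.apply([d[0],-d[1],-d[2]])
def px2w(name,u,v,z=0.,c=None):
    o,d=ray(c or viewer.calibration(name),u,v); return o+d*(z-o[2])/d[2]
def w2px(name,p,c=None):
    c=c or viewer.calibration(name); q=R.from_quat(c["orientation"]).inv().apply(np.array(p)-c["position"])
    h=np.array(c["camera_matrix"])@[q[0],-q[1],-q[2]]; return h[:2]/h[2]
def save(name,f):
    im=viewer.get_image(name); cv2.imwrite(f"pics/{f}.png",cv2.cvtColor(im,cv2.COLOR_RGB2BGR)); return im
E
python3 - <<'E'
from h import *
for n in("top","scene"):
    save(n,n+"0"); print(viewer.calibration(n))
s=bot.sense(); print(s)
E
```

```text
pics
{'camera_matrix': array([[573.62559252,   0.        , 314.30152027],
       [  0.        , 573.62559252, 249.81514462],
       [  0.        ,   0.        ,   1.        ]]), 'position': array([0.43909988, 0.06769265, 1.65717288]), 'orientation': array([ 0.03037135, -0.02687173, -0.69960274,  0.71338033])}
{'camera_matrix': array([[572.37432411,   0.        , 319.9011738 ],
       [  0.        , 572.37432411, 243.53685264],
       [  0.        ,   0.        ,   1.        ]]), 'position': array([ 1.26327099, -0.19468973,  1.27878855]), 'orientation': array([0.22514613, 0.15361082, 0.53178301, 0.80182278])}
{'t': 0.1, 'joint_positions': array([-1.47950839e+00,  2.07362197e-01,  1.54278926e+00, -1.30572836e-05,
        1.39353442e+00, -1.50511844e-01]), 'dq': array([-1.23466897e-03, -1.52750551e-03, -4.84719242e-03, -2.68410248e-05,
        4.66191448e-04,  4.91608257e-04]), 'joint_efforts': array([-8.66265327e-05, -3.71864176e+01, -2.82292503e+01,  6.99356594e-02,
        3.11333674e-02, -5.26930444e-05]), 'position': array([ 0.13759648, -0.55755963,  0.21540172]), 'tcp_rot': array([ 9.92699823e-01,  1.20606661e-01,  2.45652791e-05, -1.04633991e-03]), 'wrist_force': array([ 0.10427696, -0.26093278,  0.08535095]), 'moment': array([-0.08508882,  0.05116241, -0.0191533 ]), 'finger_force': 0.0, 'grip_width': 0.9986129950200889}
```

View pics/top0.png

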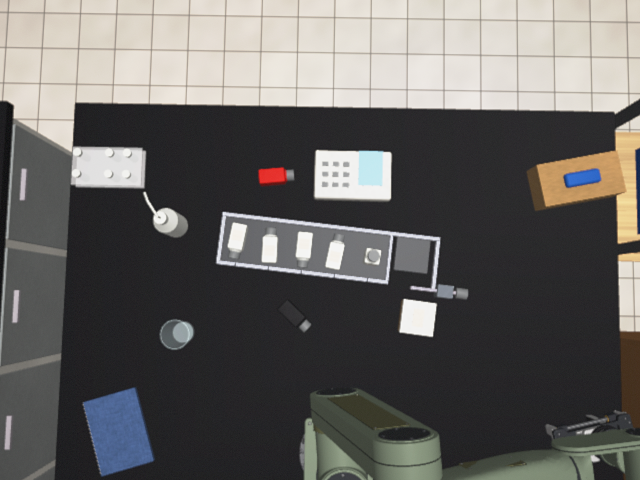

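View pics/scene0.png

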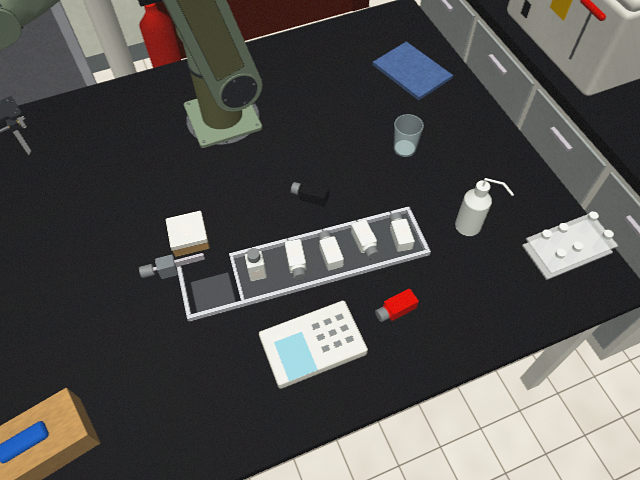

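Candidates in the top view: white tipped bottles at (237,238), (270,247), (304,248), (335,252), a standing bottle at (373,256), and distractors that are red (272,175) and black (294,315). The box is at (418,318), the gate knob at (461,293) and the bay at (412,254). I choose the five white ones in the lane and check them in one close crop.

```bash
python3 - <<'E'
from h import *
im=cv2.imread("pics/top0.png")[205:345,212:472]
cv2.imwrite("pics/crop0.png",cv2.resize(im,None,fx=3,fy=3,interpolation=cv2.INTER_CUBIC))
E
```

```text
(no output)
```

View pics/crop0.png

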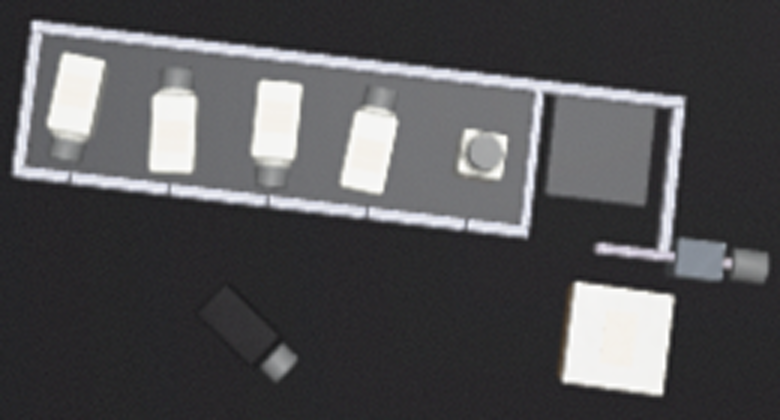

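The crop shows four white bottles lying, with caps at crop (67,148) robot side, (178,78) far side, (270,175) robot side and (380,97) far side. One stands at (483,153). The black item at (250,330) is the distractor. The box top is at (618,340), the knob at (750,265), the tongue runs from 600 to 675, and the bay square is at (600,150).

```bash
cat >> h.py <<'E'
from scipy.optimize import least_squares
def crop(X,Y): return 212+X/3,205+Y/3
def lane():
    return np.load("lane.npy")
def l2w(x,y):
    a=lane(); c,s=np.cos(a[2]),np.sin(a[2]); return np.array([a[0]+c*x-s*y,a[1]+s*x+c*y])
def w2l(p):
    a=lane(); c,s=np.cos(a[2]),np.sin(a[2]); d=np.array(p[:2])-a[:2]; return np.array([c*d[0]+s*d[1],-s*d[0]+c*d[1]])
def toolyaw(s=None):
    x=R.from_quat((s or bot.sense())["tcp_rot"]).apply([1,0,0]); return np.arctan2(x[1],x[0])
def go(x,y,z,yaw=None):
    """lane x,y mm, z mm, yaw of tool x axis in lane frame deg -> shares"""
    s=bot.sense(); q=R.from_quat(s["tcp_rot"]); p=np.r_[l2w(x/1e3,y/1e3),z/1e3]
    d=q.inv().apply(p-s["position"])/0.3; t=0
    if yaw is not None:
        t=-((np.radians(yaw)+lane()[2]-toolyaw(s)+np.pi)%(2*np.pi)-np.pi)/(2*np.pi)
    print("to",(x,y,z,yaw),"->",np.round(d,4),"yaw",round(t,4))
def st():
    s=bot.sense(); print("t %.1f lane"%s["t"],np.round(w2l(s["position"])*1e3,1),"z",round(s["position"][2]*1e3,1),"yaw",round(np.degrees(toolyaw(s)-lane()[2]),1),"F",np.round(s["wrist_force"],1),"ff",s["finger_force"],"w",round(s["grip_width"]*94,1),"j6",np.round(s["joint_positions"],2))
E
python3 - <<'E'
from h import *
c=viewer.calibration("top"); h=.018
P=[((36,27),(.069,.349)),((19,174),(-.069,.349)),((680,101),(.069,-.269)),((526,232),(-.069,-.136)),((540,88),(.069,-.136))]
W=np.array([px2w("top",*crop(*a),h,c)[:2] for a,_ in P]); L=np.array([b for _,b in P])
def f(a):
    C,S=np.cos(a[2]),np.sin(a[2]); return (L@np.array([[C,S],[-S,C]])+a[:2]-W).ravel()
r=least_squares(f,[.5,0,0]); np.save("lane.npy",r.x); print(r.x,np.round(r.fun*1e3,1))
for n,X,Y,z in[("knob",750,266,.045),("bay",600,150,0),("box",618,339,.05),("blockL",677,260,.05),("tongue end",597,248,.041),("stand cap",485,153,.1)]+[("A cap",67,150,.03),("A body",78,93,.042),("B cap",178,77,.03),("B body",173,132,.042),("C cap",271,175,.03),("C body",277,119,.042),("D cap",382,97,.03),("D body",369,149,.042)]:
    print(n,np.round(w2l(px2w("top",*crop(X,Y),z,c))*1e3,1))
q=[w2l(px2w("top",*crop(X,Y),.05,c)) for X,Y in((574,283),(674,295),(662,395),(562,383))]; print("boxcorners",np.round(q,4).tolist())
st(); go(-78,-344,80,90); go(-78,-344,80,-90)
for y in(-380,-344,300):print(l2w(-.078,y/1e3))
E
```

```text
[ 0.56617563 -0.00323065 -0.09493719] [-2.7 -1.8  1.7 -0.4 -1.7  1.4  1.6  0.9  1.  -0.1]
knob [ -79.2 -344.7]
bay [  16.9 -201.9]
box [-160.5 -228.3]
blockL [ -81.5 -275.5]
tongue end [ -78.6 -201.9]
stand cap [ -6.7 -82.9]
A cap [-43.4 304.8]
A body [ 10.7 299.4]
B cap [ 37.8 208.5]
B body [-15.8 205.8]
C cap [-44.9 109.8]
C body [  7.6 109.9]
D cap [40.9 13.6]
D body [-10.7  20.6]
boxcorners [[-0.1137, -0.1825], [-0.1141, -0.2759], [-0.2071, -0.2738], [-0.2067, -0.1809]]
t 0.1 lane [-374.1 -592.5] z 215.4 yaw 19.3 F [ 0.1 -0.3  0.1] ff 0.0 w 93.9 j6 [-1.48  0.21  1.54 -0.    1.39 -0.15]
to (-78, -344, 80, 90) -> [ 1.2051 -0.4546  0.4526] yaw -0.1964
to (-78, -344, 80, -90) -> [ 1.2051 -0.4546  0.4526] yaw 0.3036
[ 0.45250491 -0.37412547]
[ 0.45591752 -0.33828759]
[0.51696527 0.30281238]
```

{"api": "drive_tool", "payload": {"series": "1 -0.38 0.2 -0.196 0;1 -0.38 0.2 -0.196 0;1 -0.38 0.2 -0.196 0;1 -0.38 0.2 -0.196 0;1 -0.38 0.2 -0.196 0;1 -0.38 0.2 -0.196 0;1 -0.38 0.2 -0.196 0;1 -0.38 0.2 -0.196 0;1 -0.38 0.2 -0.196 0;1 -0.38 0.2 -0.196 0", "newtons": 30}}

```text
t: 0.93
position: [0.4029, -0.3732, 0.1551]
tcp_rot: [0.737, 0.676, 0.0, -0.001]
wrist_force: [-0.1, -0.8, -0.1]
grip_width: 0.499
finger_force: 0.0
```

```bash
python3 -c "
from h import *
st();go(-78,-347,80,90);go(-78,-347,25,90)"
```

```text
t 0.9 lane [-127.5 -383.8] z 155.1 yaw 90.4 F [-0.1 -0.8 -0.1] ff 0.0 w 46.9 j6 [-0.9   0.21  1.67  0.    1.26 -0.82]
to (-78, -347, 80, 90) -> [0.121  0.1663 0.2504] yaw 0.0012
to (-78, -347, 25, 90) -> [0.1206 0.1666 0.4337] yaw 0.0012
```

{"api": "drive_tool", "payload": {"series": "0.121 0.166 0.15 0 0;0.121 0.166 0.25 0 0;0.121 0.166 0.33 0 0;0.121 0.166 0.4 0 0;0.121 0.166 0.437 0 0;0.121 0.166 0.437 0 0;0.121 0.166 0.437 0 -1;0.121 0.166 0.437 0 -1;0.121 0.166 0.437 0 -1;0.121 0.166 0.437 0 -1", "newtons": 40}}

```text
t: 1.77
position: [0.454, -0.346, 0.0274]
tcp_rot: [0.741, 0.672, -0.001, 0.001]
wrist_force: [-5.3, -0.7, 4.1]
grip_width: 0.31
finger_force: 40.0
```

```bash
python3 -c "
from h import *
st();go(-78,-419,24,90)"
```

```text
t 1.8 lane [ -79.2 -351.8] z 27.4 yaw 89.9 F [-5.3 -0.7  4.1] ff 40.000664591789246 w 29.1 j6 [-0.8   0.42  1.7  -0.    1.02 -0.7 ]
to (-78, -419, 24, 90) -> [-0.2238  0.0045  0.0118] yaw -0.0004
```

{"api": "drive_tool", "payload": {"series": "-0.06 0 0 0 -1;-0.12 0 0 0 -1;-0.18 0 0 0 -1;-0.22 0 0 0 -1;-0.24 0 0 0 -1;-0.24 0 0 0 -1;-0.24 0 0 0 -1;-0.24 0 0 0 -1"}}

```text
t: 2.43
position: [0.4473, -0.4132, 0.0273]
tcp_rot: [0.741, 0.672, 0.001, -0.003]
wrist_force: [-4.1, 9.2, 9.5]
grip_width: 0.31
finger_force: 40.0
```

```bash
python3 -c "
from h import *
st();save('top','top1')
im=cv2.imread('pics/top1.png')[205:345,212:472]
cv2.imwrite('pics/crop1.png',cv2.resize(im,None,fx=3,fy=3,interpolation=cv2.INTER_CUBIC))"
```

```text
t 2.4 lane [ -79.5 -419.4] z 27.3 yaw 89.8 F [-4.1  9.2  9.5] ff 39.9984472990036 w 29.2 j6 [-0.89  0.49  1.59  0.    1.07 -0.79]
```

View pics/crop1.png

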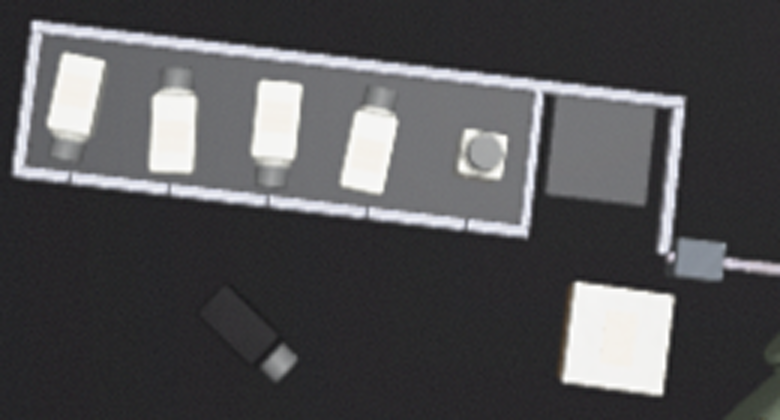

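The tongue is fully retracted into the block at crop (668,258). I'll give it a small extra tug to be sure, then release and rise.

{"api": "drive_tool", "payload": {"series": "-0.02 0 0 0 -1;-0.03 0 0 0 -1;-0.03 0 0 0 -1;0 0 0 0 0;0 0 0 0 0;0 0 0 0 0;0 0 -0.12 0 0;0 0 -0.25 0 0;0 0 -0.38 0 0;0 0 -0.45 0 0"}}

```text
t: 3.32
position: [0.4495, -0.4198, 0.1665]
tcp_rot: [0.741, 0.671, -0.0, 0.005]
wrist_force: [0.1, -1.1, -0.3]
grip_width: 0.501
finger_force: 0.0
```

```bash
python3 -c "
from h import *
st();go(38,16,180,0);go(38,16,180,180);go(0,16,180,0)"
```

```text
t 3.3 lane [ -76.6 -425.8] z 166.5 yaw 89.8 F [ 0.1 -1.1 -0.3] ff 0.0 w 47.1 j6 [-0.89  0.33  1.5  -0.    1.31 -0.79]
to (38, 16, 180, 0) -> [ 1.4737  0.3769 -0.0532] yaw 0.2494
to (38, 16, 180, 180) -> [ 1.4737  0.3769 -0.0532] yaw -0.2506
to (0, 16, 180, 0) -> [ 1.4732  0.2502 -0.0541] yaw 0.2494
```

{"api": "drive_tool", "payload": {"series": "1 0.37 -0.05 0.25 0;1 0.37 -0.05 0.25 0;1 0.37 -0.05 0.25 0;1 0.37 -0.05 0.25 0;1 0.37 -0.05 0.25 0;1 0.37 -0.05 0.25 0;1 0.37 -0.05 0.25 0;1 0.37 -0.05 0.25 0;1 0.37 -0.05 0.25 0;1 0.37 -0.05 0.25 0"}}

```text
t: 4.15
position: [0.5896, -0.1266, 0.1764]
tcp_rot: [0.99, 0.138, 0.002, 0.001]
wrist_force: [-0.2, -0.2, -0.5]
grip_width: 0.499
finger_force: 0.0
```

```bash
python3 -c "
from h import *
st();go(41,14,130,-7.7)
c=viewer.calibration('top');import cv2
im=save('top','top2')
g=im.astype(int); 
sub=cv2.cvtColor(im[270:330,440:520],cv2.COLOR_RGB2BGR); cv2.imwrite('pics/knob2.png',cv2.resize(sub,None,fx=6,fy=6,interpolation=cv2.INTER_CUBIC))"
```

```text
t 4.2 lane [  35.  -120.6] z 176.4 yaw 21.3 F [-0.2 -0.2 -0.5] ff 0.0 w 46.9 j6 [-0.36  0.3   1.52  0.    1.33  0.94]
to (41, 14, 130, -7.7) -> [ 0.1809 -0.4112  0.1546] yaw 0.0805
```

View pics/knob2.png

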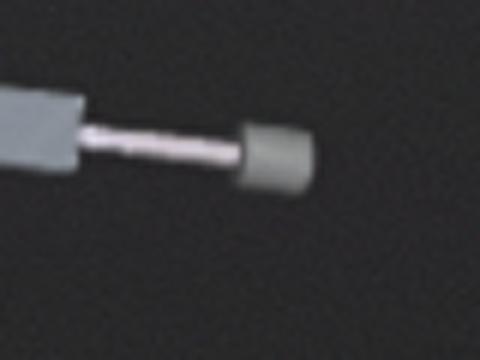

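The knob spans 240–315 px in the crop, with about 76 mm of rod showing, so the gate is about 68 mm out. Next is the bottle nearest the standing one.

{"api": "drive_tool", "payload": {"series": "0.18 -0.41 0.15 0.0805 0;0.18 -0.41 0.15 0.0805 0;0.18 -0.41 0.15 0.0805 0;0.18 -0.41 0.15 0.0805 0;0.18 -0.41 0.15 0.0805 0;0.18 -0.41 0.15 0.0805 0;0.18 -0.41 0.15 0.0805 0"}}

```text
t: 4.78
position: [0.6063, 0.0031, 0.1311]
tcp_rot: [0.994, -0.112, 0.001, 0.0]
wrist_force: [-0.9, -0.1, 0.6]
grip_width: 0.5
finger_force: 0.0
```

```bash
python3 -c "
from h import *
st();go(41,14,20,-7.7)"
```

```text
t 4.8 lane [39.3 10.1] z 131.1 yaw -7.4 F [-0.9 -0.1  0.6] ff 0.0 w 47.0 j6 [-0.14  0.35  1.55 -0.    1.24  1.66]
to (41, 14, 20, -7.7) -> [ 0.0032 -0.0138  0.3703] yaw 0.0007
```

{"api": "drive_tool", "payload": {"series": "0.003 -0.005 0.13 0 0;0.003 -0.005 0.25 0 0;0.003 -0.005 0.34 0 0;0.003 -0.005 0.37 0 0;0.003 -0.005 0.37 0 0;0.003 -0.005 0.37 0 -1;0.003 -0.005 0.37 0 -1;0.003 -0.005 0.37 0 -1;0.003 -0.005 0.37 0 -1;0.003 -0.005 0.37 0 -1", "newtons": 5}}

```text
t: 5.62
position: [0.6093, 0.0054, 0.022]
tcp_rot: [0.994, -0.113, 0.003, 0.0]
wrist_force: [1.6, -0.7, 4.0]
grip_width: 0.335
finger_force: 5.0
```

```bash
python3 -c "
from h import *
st();go(41,14,95,-7.7)"
```

```text
t 5.6 lane [42.1 12.7] z 22.0 yaw -7.5 F [ 1.6 -0.7  4. ] ff 5.00171072781086 w 31.5 j6 [-0.13  0.49  1.6  -0.    1.04  1.66]
to (41, 14, 95, -7.7) -> [-0.0026 -0.0038 -0.2433] yaw 0.0005
```

{"api": "drive_tool", "payload": {"series": "0 0 -0.04 0 -1;-0.01 0 -0.08 0 -1;-0.03 0 -0.12 0 -1;-0.05 0 -0.16 0 -1;-0.08 0 -0.2 0 -1;-0.11 0 -0.23 0 -1;-0.13 0 -0.25 0 -1;-0.13 0 -0.25 0 -1;-0.13 0 -0.25 0 -1"}}

```text
t: 6.37
position: [0.5693, 0.0149, 0.0954]
tcp_rot: [0.994, -0.113, 0.001, -0.0]
wrist_force: [1.7, -0.2, 0.9]
grip_width: 0.34
finger_force: 5.0
```

```bash
python3 -c "
from h import *
st();go(0,14,80)
a=save('wrist','w1');b=save('scene','s1')[180:340,160:440]
b=cv2.resize(b,(800,457),interpolation=cv2.INTER_CUBIC)
cv2.imwrite('pics/s1c.png',b[:,:,::-1])"
```

```text
t 6.4 lane [ 1.4 18.4] z 95.4 yaw -7.5 F [ 1.7 -0.2  0.9] ff 5.000867396593094 w 31.9 j6 [-0.13  0.32  1.67  0.    1.15  1.67]
to (0, 14, 80, None) -> [-0.0028  0.015   0.0512] yaw 0
```

View pics/s1c.png

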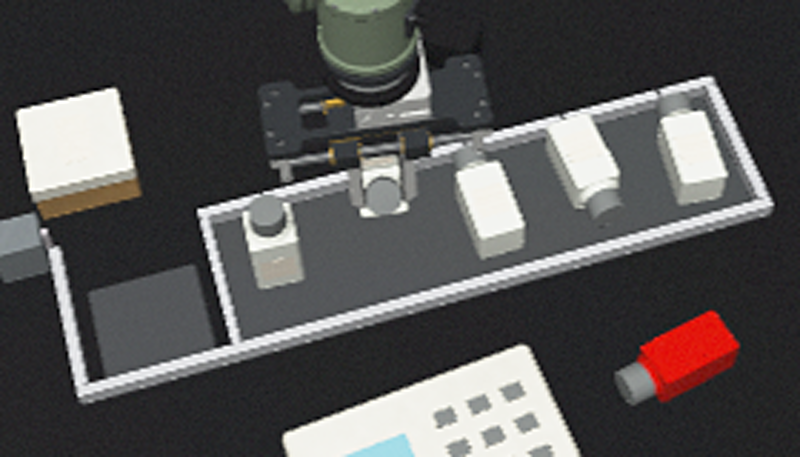

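The bottle is gripped at crop (380,195), but its cap end faces the camera, so it hangs tilted at roughly 45° with the base on the robot side. I'll ease the grip to 3 N so it swings down.

{"api": "drive_tool", "payload": {"series": "0 0 0 0 -1;0 0 -0.03 0 -1;0 0 0 0 -1;0 0 -0.03 0 -1;0 0 0 0 -1;0 0 0 0 -1", "newtons": 3}}

```text
t: 6.97
position: [0.569, 0.0146, 0.0944]
tcp_rot: [0.994, -0.113, 0.0, 0.0]
wrist_force: [0.4, 0.9, 5.1]
grip_width: 0.337
finger_force: 3.0
```

```bash
python3 -c "
from h import *
st();go(0,14,80)
b=save('scene','s2')[190:310,220:360]
c=save('top','t2')[190:310,300:440]
b=cv2.resize(np.hstack([b,c]),(793,340),interpolation=cv2.INTER_CUBIC)
cv2.imwrite('pics/s2c.png',b[:,:,::-1])"
```

```text
t 7.0 lane [ 1.1 18. ] z 94.4 yaw -7.5 F [0.4 0.9 5.1] ff 3.000292181968689 w 31.6 j6 [-0.13  0.32  1.67 -0.    1.15  1.67]
to (0, 14, 80, None) -> [-0.0021  0.0136  0.048 ] yaw 0
```

View pics/s2c.png

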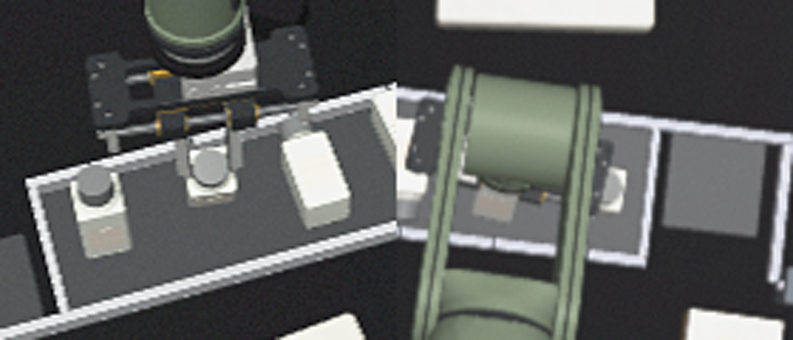

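It now hangs with more of the body showing, at roughly 35° from vertical. I'll shake gently with the low grip to let it swing down fully.

{"api": "drive_tool", "payload": {"series": "0 0 0.03 0 -1;0 0 -0.08 0 -1;0 0 -0.03 0 -1;0 0 -0.13 0 -1;0 0 -0.08 0 -1;0 0 -0.18 0 -1;0 0 -0.13 0 -1;0 0 -0.2 0 -1;0 0 -0.12 0 -1;0 0 -0.12 0 -1"}}

```text
t: 7.9
position: [0.5654, 0.0152, 0.1267]
tcp_rot: [0.994, -0.113, -0.004, -0.0]
wrist_force: [-1.5, 0.5, -2.8]
grip_width: 0.336
finger_force: 3.0
```

```bash
python3 -c "
from h import *
st();go(0,14,80)
b=save('scene','s3')[190:310,220:360]
c=save('wrist','w3'); c=cv2.resize(c,(453,340))
b=cv2.resize(b,(340,340*120//140+49),interpolation=cv2.INTER_CUBIC)
b=np.hstack([b,c]);cv2.imwrite('pics/s3c.png',b[:,:,::-1])"
```

```text
t 7.9 lane [-2.5 18.3] z 126.7 yaw -7.5 F [-1.5  0.5 -2.8] ff 2.9996775090694427 w 31.6 j6 [-0.13  0.28  1.65  0.    1.22  1.67]
to (0, 14, 80, None) -> [0.0113 0.0129 0.1556] yaw 0
```

View pics/s3c.png

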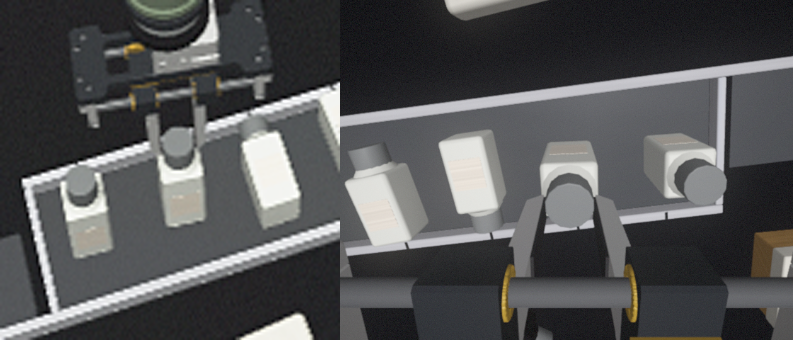

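It now hangs almost upright, at scene crop (180,180), level with the neighbouring standing bottle. Now I lower and release it.

{"api": "drive_tool", "payload": {"series": "0.01 0 0.05 0 -1;0.01 0 0.1 0 -1;0.01 0 0.14 0 -1;0.01 0 0.16 0 -1;0.01 0 0.17 0 -1;0.01 0 0.18 0 -1;0.01 0 0.18 0 -1;0.01 0 0.18 0 -1"}}

```text
t: 8.67
position: [0.5724, 0.0141, 0.0853]
tcp_rot: [0.994, -0.113, 0.0, 0.0]
wrist_force: [-17.6, 1.2, 42.0]
grip_width: 0.327
finger_force: 25.3
```

```bash
python3 -c "
from h import *
st()"
```

```text
t 8.7 lane [ 4.6 17.9] z 85.3 yaw -7.5 F [-17.6   1.2  42. ] ff 25.34059865400195 w 30.7 j6 [-0.13  0.34  1.66 -0.    1.14  1.67]
```

{"api": "drive_tool", "payload": {"series": "0 0 -0.02 0 -1;0 0 -0.03 0 -1;0 0 -0.03 0 -1;0 0 -0.03 0 -0.1;0 0 -0.03 0 0;0 0 -0.03 0 0;0 0 -0.03 0 0"}}

```text
t: 9.25
position: [0.5717, 0.0141, 0.0851]
tcp_rot: [0.994, -0.113, -0.0, 0.0]
wrist_force: [0.1, -0.0, 3.7]
grip_width: 0.498
finger_force: 1.4
```

```bash
python3 -c "
from h import *
st();go(-53,110,140,0)"
```

```text
t 9.2 lane [ 3.9 17.7] z 85.1 yaw -7.5 F [ 0.1 -0.   3.7] ff 1.444631873587241 w 46.8 j6 [-0.13  0.34  1.67 -0.    1.14  1.67]
to (-53, 110, 140, 0) -> [-0.2284 -0.28   -0.1831] yaw -0.0209
```

{"api": "drive_tool", "payload": {"series": "0 0 -0.1 0 0;0 0 -0.2 0 0;-0.05 -0.05 -0.28 0 0;-0.12 -0.15 -0.28 -0.021 0;-0.22 -0.28 -0.25 -0.021 0;-0.22 -0.28 -0.2 -0.021 0;-0.22 -0.28 -0.18 -0.021 0;-0.22 -0.28 -0.18 -0.021 0"}}

```text
t: 9.92
position: [0.5238, 0.1108, 0.1366]
tcp_rot: [0.999, -0.047, -0.003, 0.001]
wrist_force: [0.6, -0.1, 0.9]
grip_width: 0.5
finger_force: 0.0
```

```bash
python3 -c "
from h import *
st();go(-50,110,20,0)
b=save('scene','s4')[180:310,160:440]
b=cv2.resize(b,(800,371),interpolation=cv2.INTER_CUBIC)
cv2.imwrite('pics/s4c.png',b[:,:,::-1])"
```

```text
t 9.9 lane [-53.  109.5] z 136.6 yaw 0.1 F [ 0.6 -0.1  0.9] ff 0.0 w 47.0 j6 [ 0.05  0.21  1.72 -0.    1.22  1.71]
to (-50, 110, 20, 0) -> [ 0.0122 -0.0021  0.3885] yaw 0.0003
```

View pics/s4c.png

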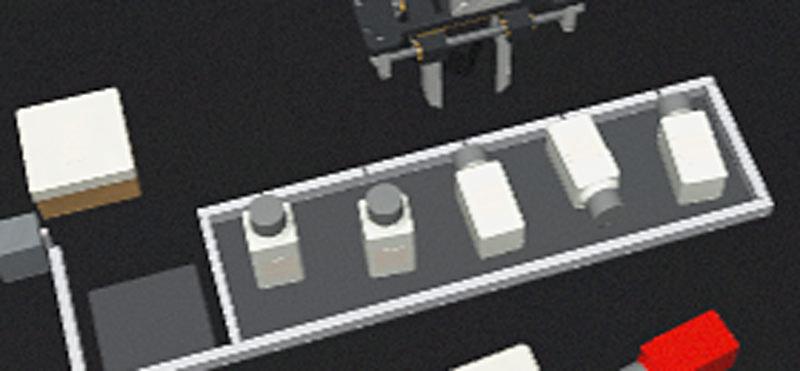

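The first bottle stands upright at crop (385,230). Next is the middle one, cap toward the robot.

{"api": "drive_tool", "payload": {"series": "0.01 0 0.13 0 0;0.01 0 0.25 0 0;0.01 0 0.34 0 0;0.01 0 0.385 0 0;0.01 0 0.385 0 0;0.01 0 0.385 0 -1;0.01 0 0.385 0 -1;0.01 0 0.385 0 -1;0.01 0 0.385 0 -1;0.01 0 0.385 0 -1", "newtons": 4}}

```text
t: 10.8
position: [0.531, 0.1103, 0.0256]
tcp_rot: [0.999, -0.047, 0.002, 0.0]
wrist_force: [1.4, -1.7, 1.2]
grip_width: 0.341
finger_force: 3.9
```

```bash
python3 -c "
from h import *
st()"
```

```text
t 10.8 lane [-45.7 109.7] z 25.6 yaw 0.0 F [ 1.4 -1.7  1.2] ff 3.935720957815647 w 32.1 j6 [ 0.05  0.37  1.77 -0.    0.99  1.71]
```

{"api": "drive_tool", "payload": {"series": "0 0 -0.04 0 -1;0.02 0 -0.09 0 -1;0.05 0 -0.14 0 -1;0.08 0 -0.19 0 -1;0.11 0 -0.24 0 -1;0.14 0 -0.28 0 -1;0.15 0 -0.28 0 -1"}}

```text
t: 11.38
position: [0.577, 0.1064, 0.1119]
tcp_rot: [0.999, -0.047, 0.003, -0.0]
wrist_force: [0.3, 0.9, -1.0]
grip_width: 0.339
finger_force: 4.0
```

{"api": "drive_tool", "payload": {"series": "0 0 0.03 0 -1;0 0 -0.08 0 -1;0 0 -0.03 0 -1;0 0 -0.13 0 -1;0 0 -0.08 0 -1;0 0 -0.18 0 -1;0 0 -0.13 0 -1;0 0 -0.2 0 -1;0 0 -0.12 0 -1;0 0 -0.12 0 -1", "newtons": 3}}

```text
t: 12.22
position: [0.57, 0.1062, 0.1393]
tcp_rot: [0.999, -0.047, -0.004, 0.0]
wrist_force: [-0.8, 0.5, -3.0]
grip_width: 0.336
finger_force: 3.0
```

```bash
python3 -c "
from h import *
st();go(0,110,100,0)
b=save('scene','s5')[180:310,200:400]
c=save('wrist','w5'); c=cv2.resize(c,(400,300))
b=cv2.resize(b,(400,300),interpolation=cv2.INTER_CUBIC)
b=np.hstack([b,c]);cv2.imwrite('pics/s5c.png',b[:,:,::-1])"
```

```text
t 12.2 lane [ -6.5 109.3] z 139.3 yaw 0.0 F [-0.8  0.5 -3. ] ff 2.998613119125366 w 31.6 j6 [ 0.04  0.3   1.6  -0.    1.26  1.7 ]
to (0, 110, 100, 0) -> [ 0.0229 -0.0024  0.1307] yaw 0.0001
```

View pics/s5c.png

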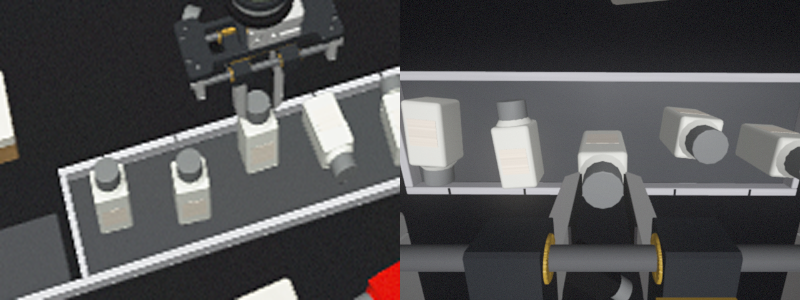

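It hangs upright at scene crop (258,130). I'll lower in small steps, watching the force.

{"api": "drive_tool", "payload": {"series": "0.01 0 0.05 0 -1;0.01 0 0.1 0 -1;0.01 0 0.14 0 -1;0.01 0 0.155 0 -1;0.01 0 0.16 0 -1;0.01 0 0.16 0 -1;0.01 0 0.16 0 -1"}}

```text
t: 12.9
position: [0.5766, 0.1059, 0.0959]
tcp_rot: [0.999, -0.047, -0.0, 0.0]
wrist_force: [-0.1, 0.6, -0.9]
grip_width: 0.338
finger_force: 3.0
```

{"api": "drive_tool", "payload": {"series": "0 0 0.01 0 -1;0 0 0.01 0 -1"}}

```text
t: 13.07
position: [0.5776, 0.1059, 0.0937]
tcp_rot: [0.999, -0.047, 0.001, 0.0]
wrist_force: [-0.2, -0.0, 2.9]
grip_width: 0.336
finger_force: 3.0
```

{"api": "drive_tool", "payload": {"series": "0 0 0.01 0 -1;0 0 0.01 0 -1"}}

```text
t: 13.23
position: [0.578, 0.1058, 0.0906]
tcp_rot: [0.999, -0.047, 0.001, -0.0]
wrist_force: [1.2, -0.5, 3.3]
grip_width: 0.337
finger_force: 3.0
```

{"api": "drive_tool", "payload": {"series": "0 0 0.006 0 -1;0 0 0.01 0 -1;0 0 0.01 0 -1"}}

```text
t: 13.48
position: [0.5775, 0.1059, 0.0872]
tcp_rot: [0.999, -0.047, 0.001, -0.0]
wrist_force: [0.9, -0.2, 3.9]
grip_width: 0.339
finger_force: 3.0
```

{"api": "drive_tool", "payload": {"series": "0 0 0.006 0 -1;0 0 0.01 0 -1;0 0 0.01 0 -1"}}

```text
t: 13.73
position: [0.5776, 0.1059, 0.0853]
tcp_rot: [0.999, -0.047, 0.001, 0.0]
wrist_force: [-1.6, -0.1, 9.8]
grip_width: 0.338
finger_force: 8.3
```

It's on the floor. Release, rise and look at the force, then go on to the next one (cap away, y≈208).

{"api": "drive_tool", "payload": {"series": "0 0 -0.005 0 -1;0 0 -0.005 0 -0.1;0 0 -0.005 0 0;0 0 -0.005 0 0;0 0 -0.1 0 0;0 0 -0.2 0 0;0 0 -0.28 0 0;0 0 -0.28 0 0"}}

```text
t: 14.4
position: [0.5801, 0.1062, 0.1728]
tcp_rot: [0.999, -0.047, 0.004, -0.0]
wrist_force: [0.5, 0.1, 0.3]
grip_width: 0.499
finger_force: 0.0
```

```bash
python3 -c "
from h import *
st();go(42,208,130,3)"
```

```text
t 14.4 lane [  3.5 110.2] z 172.8 yaw 0.0 F [0.5 0.1 0.3] ff 0.0 w 46.9 j6 [0.03 0.27 1.56 0.   1.31 1.7 ]
to (42, 208, 130, 3) -> [ 0.1274 -0.3257  0.144 ] yaw -0.0083
```

{"api": "drive_tool", "payload": {"series": "0.05 -0.13 0 -0.008 0;0.09 -0.25 0.05 -0.008 0;0.127 -0.326 0.12 -0.008 0;0.127 -0.326 0.144 -0.008 0;0.127 -0.326 0.144 -0.008 0;0.127 -0.326 0.144 -0.008 0"}}

```text
t: 14.9
position: [0.6221, 0.199, 0.122]
tcp_rot: [1.0, -0.022, -0.003, 0.001]
wrist_force: [-0.2, -0.5, 0.8]
grip_width: 0.501
finger_force: 0.0
```

```bash
python3 -c "
from h import *
st();go(41,208,21,3)"
```

```text
t 14.9 lane [ 36.5 206.6] z 122.0 yaw 2.9 F [-0.2 -0.5  0.8] ff 0.0 w 47.1 j6 [ 0.18  0.46  1.42 -0.    1.27  1.79]
to (41, 208, 21, 3) -> [ 0.0169 -0.0044  0.3366] yaw -0.0002
```

{"api": "drive_tool", "payload": {"series": "0 0 0.13 0 0;0 0 0.25 0 0;0 0 0.33 0 0;0 0 0.36 0 0;0 0 0.36 0 0;0 0 0.36 0 -1;0 0 0.36 0 -1;0 0 0.36 0 -1;0 0 0.36 0 -1;0 0 0.36 0 -1", "newtons": 4}}

```text
t: 15.73
position: [0.6266, 0.2, 0.0194]
tcp_rot: [1.0, -0.022, 0.003, -0.0]
wrist_force: [2.3, 0.5, 4.6]
grip_width: 0.341
finger_force: 4.0
```

```bash
python3 -c "
from h import *
st()"
```

```text
t 15.7 lane [ 40.9 208. ] z 19.4 yaw 2.9 F [2.3 0.5 4.6] ff 4.007035419344902 w 32.1 j6 [ 0.18  0.58  1.47 -0.    1.09  1.79]
```

{"api": "drive_tool", "payload": {"series": "0 0 -0.04 0 -1;-0.02 0 -0.09 0 -1;-0.04 0 -0.14 0 -1;-0.07 0 -0.19 0 -1;-0.1 0 -0.24 0 -1;-0.12 0 -0.29 0 -1;-0.13 0 -0.31 0 -1;-0.13 0 -0.31 0 -1"}}

```text
t: 16.4
position: [0.5856, 0.2019, 0.112]
tcp_rot: [1.0, -0.022, 0.002, -0.0]
wrist_force: [0.5, -0.8, -1.4]
grip_width: 0.336
finger_force: 4.0
```

{"api": "drive_tool", "payload": {"series": "0 0 0.03 0 -1;0 0 -0.08 0 -1;0 0 -0.03 0 -1;0 0 -0.13 0 -1;0 0 -0.08 0 -1;0 0 -0.18 0 -1;0 0 -0.13 0 -1;0 0 -0.2 0 -1;0 0 -0.12 0 -1;0 0 -0.12 0 -1", "newtons": 3}}

```text
t: 17.23
position: [0.5826, 0.2007, 0.1409]
tcp_rot: [1.0, -0.022, -0.004, 0.001]
wrist_force: [-0.3, -0.7, -2.4]
grip_width: 0.34
finger_force: 3.0
```

```bash
python3 -c "
from h import *
st();go(0,208,100,3)
b=save('scene','s6')[170:300,230:430]
c=save('wrist','w6'); c=cv2.resize(c,(400,300))
b=cv2.resize(b,(400,300),interpolation=cv2.INTER_CUBIC)
b=np.hstack([b,c]);cv2.imwrite('pics/s6c.png',b[:,:,::-1])"
```

```text
t 17.2 lane [ -3.  204.6] z 140.9 yaw 2.9 F [-0.3 -0.7 -2.4] ff 2.9996925964951515 w 31.9 j6 [ 0.19  0.36  1.5  -0.    1.28  1.81]
to (0, 208, 100, 3) -> [ 0.0114 -0.011   0.1363] yaw -0.0003
```

View pics/s6c.png

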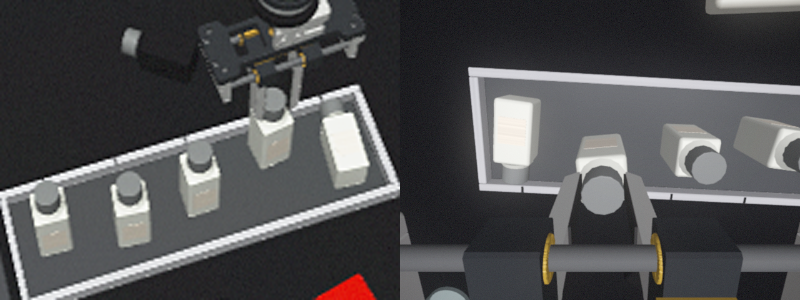

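Three bottles stand at crop (52,220), (130,210) and (200,180), and the held one at (270,130) hangs upright. Lower it.

{"api": "drive_tool", "payload": {"series": "0.005 0 0.05 0 -1;0.005 0 0.1 0 -1;0.005 0 0.14 0 -1;0.005 0 0.155 0 -1;0.005 0 0.16 0 -1;0.005 0 0.16 0 -1;0.005 0 0.16 0 -1"}}

```text
t: 17.92
position: [0.5871, 0.2015, 0.0983]
tcp_rot: [1.0, -0.022, 0.0, -0.0]
wrist_force: [-1.0, 0.6, -0.1]
grip_width: 0.339
finger_force: 3.0
```

{"api": "drive_tool", "payload": {"series": "0 0 0.01 0 -1;0 0 0.02 0 -1;0 0 0.02 0 -1;0 0 0.02 0 -1"}}

```text
t: 18.25
position: [0.588, 0.2017, 0.0931]
tcp_rot: [1.0, -0.022, 0.002, -0.0]
wrist_force: [-0.1, 0.4, 4.8]
grip_width: 0.341
finger_force: 3.0
```

{"api": "drive_tool", "payload": {"series": "0 0 0.006 0 -1;0 0 0.01 0 -1;0 0 0.01 0 -1"}}

```text
t: 18.5
position: [0.5872, 0.2017, 0.0893]
tcp_rot: [1.0, -0.022, 0.001, -0.0]
wrist_force: [1.7, 1.6, 5.9]
grip_width: 0.34
finger_force: 3.0
```

{"api": "drive_tool", "payload": {"series": "0 0 0.006 0 -1;0 0 0.01 0 -1;0 0 0.01 0 -1"}}

```text
t: 18.75
position: [0.5867, 0.2017, 0.0858]
tcp_rot: [1.0, -0.022, 0.0, -0.0]
wrist_force: [0.9, 1.4, 3.5]
grip_width: 0.336
finger_force: 3.0
```

{"api": "drive_tool", "payload": {"series": "0 0 0.006 0 -1;0 0 0.01 0 -1;0 0 0.01 0 -1"}}

```text
t: 19.0
position: [0.5871, 0.2018, 0.0852]
tcp_rot: [1.0, -0.022, 0.0, -0.0]
wrist_force: [-3.5, 1.3, 13.8]
grip_width: 0.34
finger_force: 9.6
```

{"api": "drive_tool", "payload": {"series": "0 0 -0.008 0 -1;0 0 -0.008 0 -0.1;0 0 -0.008 0 0;0 0 -0.008 0 0;0 0 -0.1 0 0;0 0 -0.2 0 0;0 0 -0.28 0 -0.15;0 0 -0.28 0 -0.15"}}

```text
t: 19.67
position: [0.5894, 0.2017, 0.1713]
tcp_rot: [1.0, -0.022, 0.004, -0.001]
wrist_force: [1.3, 0.7, 0.6]
grip_width: 0.433
finger_force: 0.0
```

```bash
python3 -c "
from h import *
st();go(-48,305,130,-5.7)"
```

```text
t 19.7 lane [  3.7 206.2] z 171.3 yaw 2.9 F [1.3 0.7 0.6] ff 0.0 w 40.7 j6 [ 0.19  0.34  1.47 -0.    1.32  1.81]
to (-48, 305, 130, -5.7) -> [-0.1565 -0.3374  0.1371] yaw 0.0239
```

{"api": "drive_tool", "payload": {"series": "-0.05 -0.13 0 0.024 -0.15;-0.1 -0.25 0.05 0.024 -0.15;-0.156 -0.337 0.12 0.024 -0.15;-0.156 -0.337 0.137 0.024 -0.15;-0.156 -0.337 0.137 0.024 -0.15;-0.156 -0.337 0.137 0.024 -0.15;-0.156 -0.337 0.137 0.024 -0.15;-0.156 -0.337 0.137 0.024 -0.15"}}

```text
t: 20.33
position: [0.5456, 0.3034, 0.1262]
tcp_rot: [0.995, -0.098, 0.001, -0.0]
wrist_force: [0.6, 0.3, 0.6]
grip_width: 0.422
finger_force: 0.0
```

```bash
python3 -c "
from h import *
st();go(-48,305,21,-5.7)"
```

```text
t 20.3 lane [-49.6 303.3] z 126.2 yaw -5.8 F [0.6 0.3 0.6] ff 0.0 w 39.7 j6 [ 0.37  0.39  1.5  -0.    1.25  2.14]
to (-48, 305, 21, -5.7) -> [ 0.0042 -0.0062  0.3506] yaw -0.0004
```

{"api": "drive_tool", "payload": {"series": "0.004 -0.004 0.13 0 -0.15;0.004 -0.004 0.25 0 -0.15;0.004 -0.004 0.32 0 -0.15;0.004 -0.004 0.35 0 -0.15;0.004 -0.004 0.35 0 -0.15;0.004 -0.004 0.35 0 -1;0.004 -0.004 0.35 0 -1;0.004 -0.004 0.35 0 -1;0.004 -0.004 0.35 0 -1", "newtons": 4}}

```text
t: 21.08
position: [0.5472, 0.3058, 0.0225]
tcp_rot: [0.995, -0.097, 0.002, -0.001]
wrist_force: [0.3, -0.4, -0.7]
grip_width: 0.35
finger_force: 3.9
```

```bash
python3 -c "
from h import *
st()"
```

```text
t 21.1 lane [-48.2 305.9] z 22.5 yaw -5.7 F [ 0.3 -0.4 -0.7] ff 3.92056368291378 w 32.9 j6 [ 0.37  0.52  1.55 -0.    1.06  2.14]
```

{"api": "drive_tool", "payload": {"series": "0 0 -0.04 0 -1;0.02 0 -0.09 0 -1;0.05 0 -0.14 0 -1;0.08 0 -0.19 0 -1;0.11 0 -0.24 0 -1;0.14 0 -0.29 0 -1;0.15 0.02 -0.31 0 -1;0.15 0.02 -0.31 0 -1"}}

```text
t: 21.75
position: [0.5908, 0.2903, 0.1168]
tcp_rot: [0.995, -0.098, 0.002, -0.001]
wrist_force: [0.5, 0.3, -1.7]
grip_width: 0.339
finger_force: 4.0
```

{"api": "drive_tool", "payload": {"series": "0 0 0.03 0 -1;0 0 -0.08 0 -1;0 0 -0.03 0 -1;0 0 -0.13 0 -1;0 0 -0.08 0 -1;0 0 -0.18 0 -1;0 0 -0.13 0 -1;0 0 -0.2 0 -1;0 0 -0.12 0 -1;0 0 -0.12 0 -1", "newtons": 3}}

```text
t: 22.58
position: [0.5853, 0.29, 0.1446]
tcp_rot: [0.995, -0.097, -0.004, 0.002]
wrist_force: [-0.8, -0.9, -2.3]
grip_width: 0.339
finger_force: 3.0
```

{"api": "drive_tool", "payload": {"series": "0.005 0 0.05 0 -1;0.005 0 0.1 0 -1;0.005 0 0.13 0 -1;0.005 0 0.15 0 -1;0.005 0 0.16 0 -1;0.005 0 0.16 0 -1;0.005 0 0.16 0 -1"}}

```text
t: 23.17
position: [0.5904, 0.2907, 0.1019]
tcp_rot: [0.995, -0.097, 0.0, -0.0]
wrist_force: [-0.5, 0.2, -0.9]
grip_width: 0.339
finger_force: 3.0
```

{"api": "drive_tool", "payload": {"series": "0 0 0.01 0 -1;0 0 0.02 0 -1;0 0 0.02 0 -1;0 0 0.02 0 -1"}}

```text
t: 23.5
position: [0.5913, 0.2908, 0.0968]
tcp_rot: [0.995, -0.097, 0.001, -0.001]
wrist_force: [0.7, 0.2, 3.3]
grip_width: 0.343
finger_force: 3.0
```

```bash
python3 -c "
from h import *
st()
b=save('scene','s7')[170:300,230:430]
c=save('wrist','w7'); c=cv2.resize(c,(400,300))
b=cv2.resize(b,(400,300),interpolation=cv2.INTER_CUBIC)
b=np.hstack([b,c]);cv2.imwrite('pics/s7c.png',b[:,:,::-1])"
```

```text
t 23.5 lane [ -2.9 295.1] z 96.8 yaw -5.7 F [0.7 0.2 3.3] ff 3.0008921027183533 w 32.3 j6 [ 0.33  0.49  1.43 -0.    1.22  2.09]
```

View pics/s7c.png

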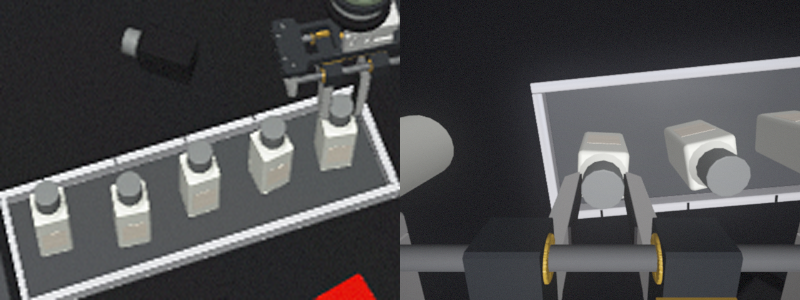

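Four bottles stand, and the last at scene crop (335,140) hangs upright, near the floor.

{"api": "drive_tool", "payload": {"series": "0 0 0.01 0 -1;0 0 0.02 0 -1;0 0 0.025 0 -1;0 0 0.025 0 -1"}}

```text
t: 23.93
position: [0.5907, 0.2909, 0.0885]
tcp_rot: [0.995, -0.097, 0.001, -0.0]
wrist_force: [1.2, 1.6, 3.5]
grip_width: 0.339
finger_force: 3.0
```

{"api": "drive_tool", "payload": {"series": "0 0 0.006 0 -1;0 0 0.01 0 -1;0 0 0.01 0 -1"}}

```text
t: 24.18
position: [0.5905, 0.2909, 0.0854]
tcp_rot: [0.995, -0.097, 0.0, -0.0]
wrist_force: [1.0, 1.4, 5.0]
grip_width: 0.341
finger_force: 4.7
```

{"api": "drive_tool", "payload": {"series": "0 0 0.006 0 -1;0 0 0.008 0 -1;0 0 0.008 0 -1"}}

```text
t: 24.43
position: [0.5906, 0.2909, 0.0853]
tcp_rot: [0.995, -0.097, 0.001, -0.0]
wrist_force: [-3.4, 0.2, 13.8]
grip_width: 0.34
finger_force: 8.6
```

{"api": "drive_tool", "payload": {"series": "0 0 -0.008 0 -1;0 0 -0.008 0 -0.1;0 0 -0.008 0 0;0 0 -0.008 0 0;0 0 -0.1 0 0;0 0 -0.2 0 0;0 0 -0.28 0 0;-0.1 0.05 -0.32 0 0;-0.2 0.1 -0.32 0 0;-0.3 0.2 -0.32 0 0"}}

```text
t: 25.27
position: [0.4901, 0.2503, 0.1784]
tcp_rot: [0.995, -0.097, 0.0, -0.0]
wrist_force: [0.1, -0.6, 0.4]
grip_width: 0.498
finger_force: 0.0
```

```bash
python3 - <<'E'
from h import *
st(); im=save('top','top8'); c=viewer.calibration('top')
m=(im.min(2)>200).astype(np.uint8)
n,l,s,ce=cv2.connectedComponentsWithStats(m)
for i in range(1,n):
    if 100<s[i,4]<3000 and 350<ce[i][0]<480 and ce[i][1]>270:
        pts=np.argwhere(l==i)[:,::-1].astype(np.float32); r=cv2.minAreaRect(pts)
        B=[w2l(px2w("top",*p,.05,c))*1e3 for p in cv2.boxPoints(r)]
        print(s[i],ce[i],w2l(px2w("top",*r[0],.05,c))*1e3,np.round(B).tolist())
go(-270,-215,120,0)
E
```

```text
t 25.3 lane [-99.8 245.2] z 178.4 yaw -5.7 F [ 0.1 -0.6  0.4] ff 0.0 w 46.8 j6 [0.31 0.19 1.64 0.   1.31 2.08]
[ 400  299   36   37 1078] [417.80612245 317.29962894] [-158.45402498 -227.62768644] [[-204.0, -181.0], [-112.0, -183.0], [-113.0, -274.0], [-204.0, -272.0]]
to (-270, -215, 120, 0) -> [-0.3726  1.5525  0.1993] yaw -0.0157
```

{"api": "drive_tool", "payload": {"series": "-0.25 1 0.05 -0.0157 -1;-0.25 1 0.05 -0.0157 -1;-0.25 1 0.05 -0.0157 -1;-0.25 1 0.05 -0.0157 -1;-0.25 1 0.05 -0.0157 -1;-0.25 1 0.05 -0.0157 -1;-0.25 1 0.05 -0.0157 -1;-0.25 1 0.05 -0.0157 -1;-0.25 1 0.05 -0.0157 -1"}}

```text
t: 26.07
position: [0.3565, -0.0325, 0.1621]
tcp_rot: [0.999, -0.051, -0.002, 0.0]
wrist_force: [-0.3, 0.2, 0.1]
grip_width: 0.005
finger_force: 0.0
```

```bash
python3 -c "
from h import *
st();go(-159,-320,120,0)"
```

```text
t 26.1 lane [-206.  -49.] z 162.1 yaw -0.4 F [-0.3  0.2  0.1] ff 0.0 w 0.5 j6 [-0.33 -0.23  2.09 -0.    1.28  1.34]
to (-159, -320, 120, 0) -> [0.1636 0.9022 0.1403] yaw -0.0012
```

{"api": "drive_tool", "payload": {"series": "0.16 0.9 0.14 0 -1;0.16 0.9 0.14 0 -1;0.16 0.9 0.14 0 -1;0.16 0.9 0.14 0 -1;0.16 0.9 0.14 0 -1;0.16 0.9 0.14 0 -1;0.16 0.9 0.14 0 -1;0.16 0.9 0.14 0 -1;0.16 0.9 0.14 0 -1"}}

```text
t: 26.82
position: [0.3809, -0.3034, 0.1201]
tcp_rot: [0.999, -0.049, -0.001, -0.001]
wrist_force: [-0.2, -0.1, 0.8]
grip_width: 0.005
finger_force: 0.0
```

```bash
python3 -c "
from h import *
st();go(-159,-315,28,0);go(-159,-260.5,28,0)"
```

```text
t 26.8 lane [-156.  -316.4] z 120.1 yaw -0.2 F [-0.2 -0.1  0.8] ff 0.0 w 0.5 j6 [-0.85  0.13  1.85  0.    1.17  0.82]
to (-159, -315, 28, 0) -> [-0.0093 -0.0038  0.3071] yaw -0.0005
to (-159, -260.5, 28, 0) -> [-0.0099 -0.1854  0.3076] yaw -0.0005
```

{"api": "drive_tool", "payload": {"series": "-0.01 0 0.12 0 -1;-0.01 0 0.24 0 -1;-0.01 0 0.3 0 -1;-0.01 0 0.305 0 -1;-0.01 -0.05 0.305 0 -1;-0.01 -0.09 0.305 0 -1;-0.01 -0.11 0.305 0 -1;-0.01 -0.13 0.305 0 -1;-0.01 -0.15 0.305 0 -1;-0.01 -0.17 0.305 0 -1"}}

```text
t: 27.65
position: [0.3837, -0.2527, 0.0313]
tcp_rot: [0.999, -0.048, 0.001, 0.001]
wrist_force: [0.6, -2.2, 2.3]
grip_width: 0.004
finger_force: 1.5
```

```bash
cat > box.py <<'E'
from h import *
def box():
    im=viewer.get_image('top'); c=viewer.calibration('top')
    m=(im.min(2)>200).astype(np.uint8); n,l,s,ce=cv2.connectedComponentsWithStats(m)
    for i in range(1,n):
        if 300<s[i,4]<3000 and 350<ce[i][0]<480 and ce[i][1]>230:
            r=cv2.minAreaRect(np.argwhere(l==i)[:,::-1].astype(np.float32))
            B=[w2l(px2w("top",*p,.05,c))*1e3 for p in cv2.boxPoints(r)]
            print(s[i],np.round(w2l(px2w("top",*r[0],.05,c))*1e3,1),np.round(B).tolist())
st();box()
E
python3 box.py
```

```text
t 27.6 lane [-158.  -265.6] z 31.3 yaw -0.1 F [ 0.6 -2.2  2.3] ff 1.4650291576981544 w 0.3 j6 [-0.77  0.21  1.97 -0.    0.95  0.9 ]
[394 299  35  35 491] [-159.2 -208. ] [[-205.0, -164.0], [-114.0, -164.0], [-114.0, -253.0], [-204.0, -252.0]]
```

{"api": "drive_tool", "payload": {"series": "0 -0.01 0 0 -1;0 -0.015 0 0 -1;0 -0.015 0 0 -1;0 0.05 0 0 -1;0 0.08 -0.1 0 -1;0 0.08 -0.22 0 0;-0.1 0 -0.3 0 0.3;-0.22 -0.1 -0.3 0 0.3;-0.3 -0.2 -0.3 0 0.3;-0.3 -0.2 -0.3 0 0.3"}}

```text
t: 28.53
position: [0.2932, -0.1771, 0.1172]
tcp_rot: [0.999, -0.048, -0.004, -0.004]
wrist_force: [-0.4, 1.2, -0.8]
grip_width: 0.328
finger_force: 0.0
```

```bash
python3 box.py;python3 -c "
from h import *
go(-232,-203,120,0);go(-232,-203,28,0)"
```

```text
t 28.5 lane [-255.3 -198.9] z 117.2 yaw -0.1 F [-0.4  1.2 -0.8] ff 0.0 w 30.8 j6 [-0.8  -0.2   2.17  0.    1.18  0.87]
[ 393  299   35   36 1078] [-159.2 -205.5] [[-206.0, -160.0], [-114.0, -160.0], [-113.0, -251.0], [-204.0, -251.0]]
to (-232, -203, 120, 0) -> [ 0.0701  0.0064 -0.0068] yaw -0.0002
to (-232, -203, 28, 0) -> [0.0714 0.0079 0.2999] yaw -0.0002
```

{"api": "drive_tool", "payload": {"series": "0.07 0.01 0.02 0 0.3;0.07 0.01 0.1 0 0.3;0.07 0.01 0.2 0 0.3;0.07 0.01 0.28 0 0.3;0.07 0.01 0.31 0 0.3;0.07 0.01 0.31 0 0.3;0.1 0.01 0.31 0 0.3;0.13 0.01 0.31 0 0.3"}}

```text
t: 29.25
position: [0.3387, -0.1918, 0.0276]
tcp_rot: [0.999, -0.049, 0.0, 0.0]
wrist_force: [-1.9, -0.1, -0.2]
grip_width: 0.654
finger_force: 0.4
```

```bash
python3 box.py;python3 -c "
from h import *
go(-36,-203,28,0)"
```

```text
t 29.2 lane [-208.5 -209.3] z 27.6 yaw -0.1 F [-1.9 -0.1 -0.2] ff 0.36777887027710676 w 61.5 j6 [-0.74  0.09  2.14  0.    0.92  0.93]
[394 296  35  35 742] [-152.2 -206.1] [[-198.0, -160.0], [-107.0, -161.0], [-107.0, -252.0], [-198.0, -251.0]]
to (-36, -203, 28, 0) -> [ 0.5668 -0.0253  0.004 ] yaw -0.0003
```

{"api": "drive_tool", "payload": {"series": "0.04 0 0 0 0.3;0.08 0 0 0 0.3;0.12 0 0 0 0.3;0.16 0 0 0 0.3;0.2 0 0 0 0.3;0.24 0 0 0 0.3;0.28 0 0 0 0.3;0.32 0 0 0 0.3;0.36 0 0 0 0.3;0.4 0 0 0 0.3"}}

```text
t: 30.13
position: [0.4589, -0.203, 0.0283]
tcp_rot: [0.999, -0.048, 0.001, 0.001]
wrist_force: [-0.4, -0.2, -0.1]
grip_width: 0.65
finger_force: 0.8
```

```bash
python3 box.py;python3 -c "
from h import *
go(-37,-205,28,0)"
```

```text
t 30.1 lane [ -87.9 -209.1] z 28.3 yaw -0.1 F [-0.4 -0.2 -0.1] ff 0.7609139755368233 w 61.1 j6 [-0.59  0.3   1.87 -0.    0.97  1.08]
[398 253  35  27 504] [ -20.6 -205.3] [[-55.0, -159.0], [15.0, -161.0], [14.0, -251.0], [-55.0, -250.0]]
to (-37, -205, 28, 0) -> [ 0.1601 -0.016   0.0042] yaw -0.0001
```

{"api": "drive_tool", "payload": {"series": "0.03 0 0 0 0.3;0.06 0 0 0 0.3;0.09 0 0 0 0.3;0.115 0 0 0 0.3;0.13 0 0 0 0.3;0.14 0 0 0 0.3;0.145 0 0 0 0.3;0.145 0 0 0 0.3;0.145 0 0 0 0.3"}}

```text
t: 30.93
position: [0.5007, -0.2067, 0.0271]
tcp_rot: [0.999, -0.048, 0.001, 0.0]
wrist_force: [-0.3, -0.5, -0.6]
grip_width: 0.651
finger_force: 0.0
```

```bash
python3 box.py
```

```text
t 30.9 lane [ -45.9 -208.8] z 27.1 yaw -0.1 F [-0.3 -0.5 -0.6] ff 0.021893756347708404 w 61.2 j6 [-0.55  0.37  1.77  0.    1.    1.12]
[400 239  28  23 414] [  25.7 -195.8] [[-5.0, -160.0], [56.0, -160.0], [57.0, -232.0], [-5.0, -232.0]]
```

{"api": "drive_tool", "payload": {"series": "0.01 0 0 0 0.3;0.02 0 0 0 0.3;0.02 0 0 0 0.3;0.02 0 0 0 0.3;0 0 0 0 0.3;-0.06 0 0 0 0.3;-0.12 0 0 0 0.3;-0.2 0 -0.1 0 0.3;-0.25 0 -0.3 0 0;-0.25 0 -0.4 0 0"}}

```text
t: 31.82
position: [0.4227, -0.1977, 0.1379]
tcp_rot: [0.999, -0.049, -0.003, -0.002]
wrist_force: [1.7, -1.3, 0.1]
grip_width: 0.542
finger_force: 0.0
```

```bash
python3 - <<'E'
from h import *
exec(open('box.py').read().split("st();")[0].split("import *")[1])
st();box();go(-78,-420,130,90)
s=save('scene','s9')[170:330,130:430]
cv2.imwrite('pics/s9c.png',cv2.resize(s,(800,427),interpolation=cv2.INTER_CUBIC)[:,:,::-1])
E
```

```text
t 31.8 lane [-124.4 -207.2] z 137.9 yaw -0.1 F [ 1.7 -1.3  0.1] ff 0.0 w 50.9 j6 [-0.62  0.06  1.88 -0.    1.21  1.04]
[ 217  212  223   71 1884] [-0.6 42.5] [[-72.0, 349.0], [73.0, 351.0], [71.0, -265.0], [-74.0, -262.0]]
to (-78, -420, 130, 90) -> [0.1329 0.6964 0.0662] yaw -0.2503
```

View pics/s9c.png

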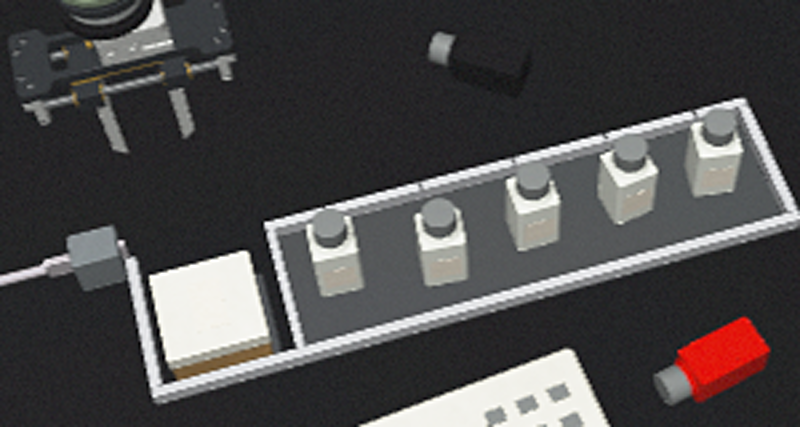

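All five bottles stand, at crop (335,250), (440,240), (530,205), (628,180) and (713,155). The box sits square in the bay at (210,310). I'll check its position numerically, then push the knob home from its right end with the jaws shut.

{"api": "drive_tool", "payload": {"series": "0.15 0.86 0.03 0 -1;0.15 0.86 0.03 0 -1;0.15 0.86 0.03 0 -1;0.15 0.86 0.03 0 -1;0.15 0.86 0.03 0 -1;0.15 0.86 0.03 0 -1;0.15 0.86 0.03 0 -1;0.15 0.86 0.03 0 -1;0.15 0.86 0.03 0 -1"}}

```text
t: 32.67
position: [0.4457, -0.4605, 0.1288]
tcp_rot: [0.999, -0.049, -0.0, -0.001]
wrist_force: [-0.2, 0.6, -0.1]
grip_width: 0.003
finger_force: 0.0
```

```bash
cat > box2.py <<'E'
from h import *
st(); im=save('top','topb%d'%(bot.sense()["t"]*10)); c=viewer.calibration('top')
m=(im.min(2)>200).astype(np.uint8)
poly=np.array([w2px("top",[*l2w(x,y),.05],c) for x,y in((-.2,-.262),(.066,-.262),(.066,-.143),(-.2,-.143))])
k=cv2.fillConvexPoly(np.zeros_like(m),np.int32(np.round(poly)),1); m=cv2.morphologyEx(m&k,cv2.MORPH_OPEN,np.ones((9,9),np.uint8))
r=cv2.minAreaRect(np.argwhere(m>0)[:,::-1].astype(np.float32))
print("box",np.round(w2l(px2w("top",*r[0],.05,c))*1e3,1),np.round([w2l(px2w("top",*p,.05,c))*1e3 for p in cv2.boxPoints(r)]).tolist())
E
python3 box2.py; python3 -c "
from h import *
go(-78,-460,25,0)"
```

```text
t 32.7 lane [ -76.5 -466.6] z 128.8 yaw -0.2 F [-0.2  0.6 -0.1] ff 0.0 w 0.3 j6 [-0.94  0.42  1.45  0.    1.27  0.73]
box [  19.3 -205.3] [[-29.0, -160.0], [67.0, -160.0], [68.0, -251.0], [-28.0, -251.0]]
to (-78, -460, 25, 0) -> [-0.0048 -0.0179  0.3468] yaw -0.0003
```

{"api": "drive_tool", "payload": {"series": "-0.005 0 0.12 0 -1;-0.005 0 0.24 0 -1;-0.005 0 0.33 0 -1;-0.005 0 0.345 0 -1;-0.005 -0.04 0.345 0 -1;-0.005 -0.08 0.345 0 -1;-0.005 -0.12 0.345 0 -1;-0.005 -0.16 0.345 0 -1;-0.005 -0.2 0.345 0 -1;-0.005 -0.24 0.345 0 -1"}}

```text
t: 33.55
position: [0.4532, -0.3892, 0.0289]
tcp_rot: [0.999, -0.048, 0.002, 0.002]
wrist_force: [-0.8, -3.4, 3.7]
grip_width: 0.007
finger_force: 1.8
```

```bash
python3 -c "
from h import *
st();go(-78,-372.5,25,0)"
```

```text
t 33.5 lane [ -75.9 -394.9] z 28.9 yaw -0.1 F [-0.8 -3.4  3.7] ff 1.801096647977829 w 0.6 j6 [-0.85  0.46  1.63 -0.    1.05  0.81]
to (-78, -372.5, 25, 0) -> [-0.0073 -0.0748  0.0128] yaw -0.0002
```

{"api": "drive_tool", "payload": {"series": "0 -0.03 0 0 -1;0 -0.06 0 0 -1;0 -0.075 0 0 -1;0 -0.085 0 0 -1;0 -0.085 0 0 -1;0 -0.085 0 0 -1"}}

```text
t: 34.05
position: [0.4546, -0.3637, 0.0268]
tcp_rot: [0.999, -0.048, 0.0, 0.0]
wrist_force: [0.8, -3.3, 2.6]
grip_width: 0.0
finger_force: 1.5
```

```bash
python3 -c "
from h import *
st()"
```

```text
t 34.0 lane [ -76.9 -369.5] z 26.8 yaw -0.1 F [ 0.8 -3.3  2.6] ff 1.5407637879252434 w 0.0 j6 [-0.82  0.44  1.67  0.    1.03  0.84]
```

{"api": "drive_tool", "payload": {"series": "0 -0.01 0 0 -1;0 -0.02 0 0 -1;0 -0.03 0 0 -1;0 -0.03 0 0 -1"}}

```text
t: 34.38
position: [0.4548, -0.3637, 0.0271]
tcp_rot: [0.999, -0.048, 0.001, 0.009]
wrist_force: [-4.3, -23.8, -7.5]
grip_width: 0.004
finger_force: 11.8
```

```bash
python3 -c "
from h import *
st()"
```

```text
t 34.4 lane [ -76.7 -369.4] z 27.1 yaw -0.0 F [ -4.3 -23.8  -7.5] ff 11.82717740535736 w 0.3 j6 [-0.82  0.43  1.68 -0.01  1.02  0.86]
```

It's at its home stop (the force rose with no motion). Back off and rise.

{"api": "drive_tool", "payload": {"series": "0 0.03 0 0 -1;0 0.08 0 0 -1;0 0.15 -0.02 0 -1;0 0.2 -0.15 0 -1;0 0.25 -0.3 0 -1;0 0.3 -0.4 0 -1;0 0.3 -0.45 0 -1;0 0.3 -0.45 0 -1"}}

```text
t: 35.05
position: [0.448, -0.4469, 0.1662]
tcp_rot: [0.999, -0.049, 0.003, 0.002]
wrist_force: [-0.0, -0.9, 0.1]
grip_width: 0.007
finger_force: 0.0
```

```bash
python3 box2.py; python3 -c "
from h import *
b=save('top','topz')[205:305,212:472]; s=save('scene','sz')[170:330,130:430]
b=cv2.resize(b,(780,300),interpolation=cv2.INTER_CUBIC); s=cv2.resize(s,(562,300),interpolation=cv2.INTER_CUBIC)
v=np.vstack([b,np.pad(s,((0,0),(0,218),(0,0)))]);cv2.imwrite('pics/z.png',v[:,:,::-1])"
```

```text
t 35.0 lane [ -75.6 -452.9] z 166.2 yaw -0.2 F [-0.  -0.9  0.1] ff 0.0 w 0.7 j6 [-0.92  0.36  1.45  0.    1.32  0.75]
box [  19.3 -205.3] [[-29.0, -160.0], [67.0, -160.0], [68.0, -251.0], [-28.0, -251.0]]
```

View pics/z.png

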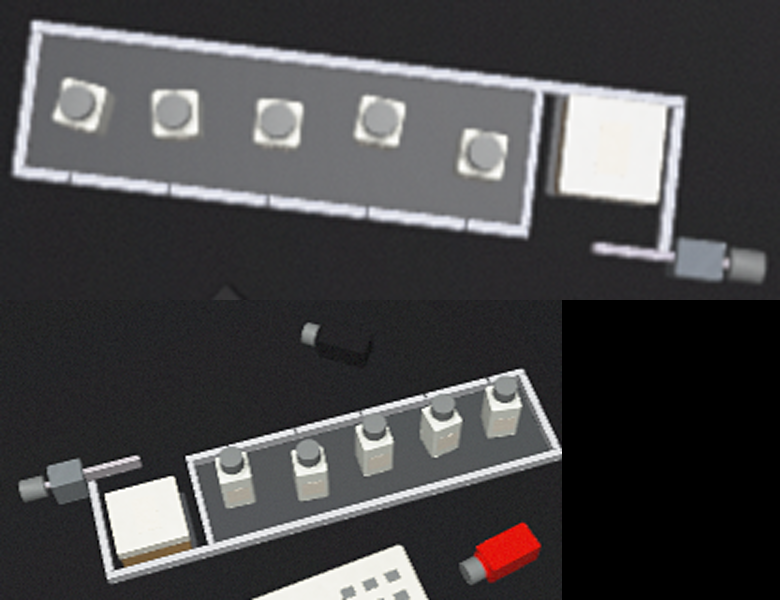

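The final picture shows five upright bottles in the lane, the box square in its bay at (610,150), the tongue across the front from 597 to 672, and the knob home at (747,265).

```bash
python3 -c "
from h import *
print(job.finish_job())"
```

```text
the job is handed in; nothing more can be done
None
```

The job is handed in with no verdict shown; by the last camera check, all five bottles stand in the lane, the box sits square in its bay, and the gate knob is home.

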